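# Clear the lid, release the paddle latch and open the thermal cycler

## Task

The run on the thermal cycler is over and its lid has to be opened. First take the small amber bottle that somebody left on the lid and set it down gently, upright, on the white bench mat beside the machine. Then lift the paddle handle at the front of the lid to release the latch and swing the lid all the way up so that it stays open, and leave everything else on the bench where it is.

Things in the scene. Friction and masses are not known exactly. Their poses are not given: they have to be found in the camera images.
- cycler: Thermal cycler, an off-white bench machine fixed to the bench. Origin: centre of its 310 x 220 mm footprint, at bench height; its x runs from its front (towards the robot) to its rear, z up. In its frame (mm): sloping control deck x -155 to -52, surface rising from 51 to 86 high; body x -52 to 155, up to z 124; the shut lid x -52 to 99, y -100 to 100, z 127 to 180, flat on top.
- lid_hinge (a point): Middle of the lid's hinge axis, at (105, 0, 135) mm in the cycler's frame; the axis runs along the cycler's y. Fixed to the cycler; its axes are the cycler's.
- lid (a joint): Lid opening angle, rad: 0 shut, grows as the front of the lid rises and swings back away from the robot, 1.2 is its end stop. Locked by the hidden pawl until the paddle is lifted. The hinge is stiff: the lid stays at whatever angle it is left. Lifting it at the front takes about 5 N.
- paddle_edge (a point): Middle of the free front edge of the paddle handle, a dark grey flap 92 mm wide (along the cycler's y), 8 mm thick, rounded edge 10 mm thick, that sticks out 39 mm from the middle of the lid's front towards the robot. At rest it is level and the edge is at (-91, 0, 155) mm in the cycler's frame, with 75 mm of free space below it down to the control deck.
- paddle_pivot (a point): Middle of the paddle's pivot axis (along the cycler's y), 76 mm behind the edge, in a recess of the lid; carried by the lid. With the lid shut it is at (-15, 0, 155) mm in the cycler's frame.
- paddle (a joint): Paddle angle relative to the lid, rad: 0 at rest, grows as its front edge is lifted, 0.40 is its stop. The pawl lets the lid go at about 0.3. A spring returns it to rest; lifting the edge takes 1 to 2.5 N. Lifting further at the stop carries the lid up.
- bottle_center (a point): Centre (half-way up, 46 mm above its foot) of a small amber bottle with a black cap: 44 mm in diameter up to 68 mm height, then a shoulder and a 28 mm cap, 92 mm tall in all, about 0.12 kg. It stands upright on top of the lid; z is its long axis, up.
- mat: White flat bench mat, 260 mm (its x) by 160 mm (its y), 3 mm thick, fixed to the bench to the left or the right of the cycler. Origin: centre of its underside. A pipette-tip box stands on its far half; the near half (its -x side) is free.
- tip_box_center (a point): Centre of a blue pipette-tip box with a pale cover, 85 x 121 x 56 mm (its x, y, z), standing on the far half of the mat. Leave it alone.
- rack_center (a point): Centre, 15 mm up, of a lilac tube rack 96 x 200 mm (x, y), 30 mm tall with a few tubes standing 12 mm higher. Leave it alone.
- flask_a_center (a point): Centre, 68 mm up, of a media bottle with an orange cap, 68 mm in diameter, 135 mm tall, behind on the left. Leave it alone.
- flask_b_center (a point): Centre, 68 mm up, of a like media bottle, behind on the right. Leave it alone.
- dish_center (a point): Centre of a flat round culture dish, 90 mm in diameter, 15 mm tall. Leave it alone.
- marker_center (a point): Centre of a marker pen lying flat, 125 mm long, 13 mm thick. Leave it alone.
Mind the look-alikes: they are no part of the job. What is meant by the part that bears bottle_center is not red, and is the smaller of those in its own colour.

How it is judged:
On the way, in this order (a step that is already met when the one before it is completed fails the run):
1. the bottle stands upright on the mat, let go (x of bottle_center in the frame of mat between -0.13 and 0.13 m and y of bottle_center in the frame of mat between -0.08 and 0.08 m and z of bottle_center in the frame of mat below 0.054 m and angle between bottle_center's own z axis and vertical below 0.12 rad and linear speed of bottle below 0.03 m/s and contact force between the fingers and bottle below 0.1 N), for 0.2 s.
2. the paddle is lifted and the pawl withdrawn (value of joint paddle above 0.25 rad).
3. the lid is swung up (value of joint lid above 1 rad), for 0.1 s.
At the end, for the whole second after the job is handed in: The lid is open at least 1.0 rad (of 1.2) and stays there by itself, the paddle has sprung back to rest (under 0.1 rad), and the bottle stands at rest and upright (within 0.12 rad) with its centre over the mat, let go (all of step 1 and value of joint lid above 1 rad and value of joint paddle below 0.1 rad); the robot touches nothing.
It fails at once if the bottle is tipped over (angle between bottle_center's own z axis and vertical above 0.7 rad).
It fails at once if the bottle is dropped instead of set down (it falls at over 0.7 m/s out of the grip) (linear speed of bottle above 0.7 m/s and contact force between the fingers and bottle below 0.05 N).
It fails at once if another thing on the bench is pushed more than 30 mm from its place (distance of any of tip_box_center, rack_center, flask_a_center, flask_b_center, dish_center, marker_center from where it was at the start of the episode above 0.03 m).
It also fails if it takes over 54 s, if anything falls off the work surface, if the arm or the gripper's body presses on something with over 40 N, if the wrist force passes 120 N, or if a joint passes its speed limit or range.

## Robot

A 6-joint arm with a two-finger parallel gripper is mounted at the origin on the work surface. World frame = base frame: x ahead of the robot, y to its left, z up, the work surface at z = 0. Lengths are in m, angles in rad, forces in N, time in s.
With the tool pointing down it reaches from about 0.375 to 0.9 m from the base axis. Payload 3.1 kg.
Tool frame: the origin (TCP) lies on the mounting face of the last link; the fingertips stand 173 mm ahead of it and the grasp point (between the pads) lies 155 mm ahead of it; z points along the fingers, y is the direction in which the jaws open and shut (so a half turn about z gives the same grasp; the last joint's range is limited). The gripper opens to 85 mm and grips with 20 to 120 N. Pads are 22 mm wide; open, the fingers measure 114 mm over their backs; the gripper's body (76 mm by 85 mm) begins 54 mm behind the grasp point. The pads swing forward as they close: fully open they stand 13 mm farther back than shut.
Start: joints at [1.135, 0.527, 1.433, -0, 1.181, -0.178], TCP at [0.159, 0.604, 0.405] pointing down, gripper open.
Joint ranges: [-3.08, 3.08], [-0.75, 2.2], [0.22, 2.44], [-1.43, 4.57], [0, 2.65], [-2.85, 2.85]. Speed limits (rad/s): [2.79, 2.79, 3.14, 3.14, 3.14, 3.14].

## Interface

Orientations are given as a unit quaternion [w, x, y, z].
In Python, from bench import arm, imaging gives the robot as it stands. The module is installed in compiled form; this text tells all that it offers.
- The arm moves only by the shell command python3 -m crank 'ROWS' [FORCE]. ROWS is text: rows parted by semicolons, each of 7 numbers parted by spaces: the shift along the world's x, y, z in m, then the turn, a rotation vector about the world's x, y, z in degrees, then the gripper's target within -1 to 1 (fully open at 1, half-way at 0, shut at -1). A call has 1 to 5 rows; each row shifts and turns the pose as measured when the row begins; what a row does not reach is not made up. A row lasts 1/12 s, in which the tool goes at most 41.7 mm and 7.16 degrees, less where a joint would pass 70% of its speed; a pose out of reach is approached as far as the arm can. A call is refused whole if a number of a shift passes 0.0417 or a number of a turn 7.16, either way. A call with a gripper value outside its range is refused whole. The fingers move at their own pace and stop on an object; FORCE is the grip in N (left out, the last holds). Time passes only in rows, so rows that do not move let the fingers close. It gives the time, the measured TCP pose, the force and the opening at its end, in the units of the state.
- arm.get_state(): the state, without advancing time (a new reading comes with each control period).
- imaging.grab_frame(name): name is "scene" or "top"; returns (picture, depth): 480x640x3 uint8, blue, green, red; 480x640 float32, m along the optical axis (not along the pixel's ray), 0 where there is no reading.
- imaging.camera_params(name): a dict with "fx", "fy", "cx", "cy" (pixels), "distortion" ([k1, k2, p1, p2, k3] as OpenCV has them; the pictures are not rectified), "R" (3x3) and "t" (3): a world point X has camera coordinates R X + t. Camera axes: x right, y down, z forward; pixel columns grow to the right and rows downward; lengths in m; the calibration is good to about 2 mm. A picture is of the moment at which its call begins. camera_params takes no time and is no camera call.
- arm.job_done(): hands the job in, once; it reports no verdict.
The state is a dict: "time_s": time; "joint_pos": joint angles; "qd": joint speeds; "joint_efforts": joint torques, N m; "tool_pos": TCP position; "eef_rot": TCP orientation; "force": force on the tool from outside, world axes, zero at the start; "ft_torque": the same for the moment, N m; "gripper_width": finger opening in m.
Only numpy, scipy, OpenCV 4.12 (cv2) and the standard library are available. Lean on these libraries where they do the work, as an engineer would, in place of code of your own. Each camera call takes 0.05 s, during which the arm holds its last target.

## Working session

There is one attempt and no reset: what is moved stays moved. The work goes in short steps, Python scripts to look and compute and a shell command to move; the robot and the scene stay as the last step left them, time stands still between calls to the robot, and variables do not carry over. Pictures are saved under pics/ and viewed, and the job is handed in when it is done.

```bash
mkdir -p pics; python3 - <<'E'
from bench import arm, imaging
import cv2,numpy as np
np.set_printoptions(precision=4,suppress=True)
for n in("scene","top"):
    p,d=imaging.grab_frame(n); cv2.imwrite(f"pics/{n}0.png",p); np.save(f"pics/{n}0.npy",d)
    c=imaging.camera_params(n); print(n,c)
print(arm.get_state())
E
```

```text
scene {'fx': 462.6549148098493, 'fy': 462.6549148098493, 'cx': 317.8391355361892, 'cy': 240.61899215614892, 'distortion': array([-0.1233,  0.    ,  0.    ,  0.    ,  0.    ]), 'R': array([[-0.415 ,  0.9097,  0.0174],
       [ 0.6981,  0.3306, -0.6351],
       [-0.5835, -0.2515, -0.7722]]), 't': array([ 0.2439, -0.2765,  1.3275])}
top {'fx': 620.3093514193229, 'fy': 620.3093514193229, 'cx': 329.82692351745345, 'cy': 245.8454519977586, 'distortion': array([-0.012,  0.   ,  0.   ,  0.   ,  0.   ]), 'R': array([[-0.0126, -0.9999,  0.004 ],
       [-0.9868,  0.0118, -0.1615],
       [ 0.1615, -0.006 , -0.9869]]), 't': array([0.0152, 0.5757, 1.3429])}
{'time_s': 0.1, 'joint_pos': array([ 1.1355,  0.5284,  1.4338, -0.0001,  1.1814, -0.1785]), 'qd': array([ 0.0016, -0.0034, -0.0036,  0.001 , -0.0022,  0.0007]), 'joint_efforts': array([ -0.0005, -44.3308, -17.8586,  -0.0003,   0.0039,  -0.    ]), 'tool_pos': array([0.1586, 0.6042, 0.4038]), 'eef_rot': array([-0.0003,  0.128 ,  0.9918, -0.001 ]), 'force': array([-0.0556,  0.5459,  0.9321]), 'ft_torque': array([-0.0554,  0.0528,  0.001 ]), 'gripper_width': 0.08564945277220284}
```

View pics/scene0.png

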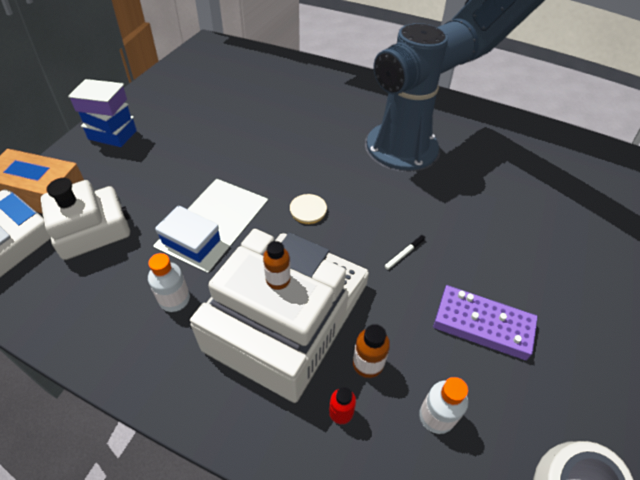

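View pics/top0.png

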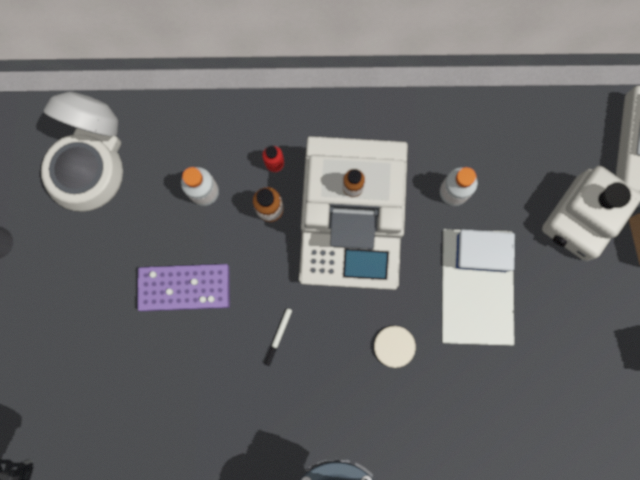

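The top view has the cycler at about x 300–408, y 138–288, with the small amber bottle on its lid at (355,183). The mat is on the robot's right, at (478,290), and its lower, near half is free. The larger amber bottle (268,203) and the red one (273,158) are look-alikes.

```bash
cat > h.py <<'E'
import numpy as np,cv2
from bench import arm,imaging
np.set_printoptions(precision=4,suppress=True)
def cam(n):
    c=imaging.camera_params(n);K=np.array([[c['fx'],0,c['cx']],[0,c['fy'],c['cy']],[0,0,1]]);return K,c['distortion'],c['R'],c['t']
def ray(n,uv):
    K,D,R,t=cam(n);p=cv2.undistortPoints(np.float64(uv).reshape(-1,1,2),K,D)[:,0]
    return -R.T@t,np.c_[p,np.ones(len(p))]
def onz(n,uv,z):
    K,D,R,t=cam(n);o,p=ray(n,uv);d=p@R;return o+d*((z-o[2])/d[:,2])[:,None]
def cloud(n,depth):
    v,u=np.mgrid[0:480,0:640];K,D,R,t=cam(n);o,p=ray(n,np.c_[u.ravel(),v.ravel()].astype(float))
    X=(p*depth.ravel()[:,None]-t)@R;X[depth.ravel()<=0]=np.nan;return X.reshape(480,640,3)
def proj(n,X):
    K,D,R,t=cam(n);return cv2.projectPoints(np.float64(X).reshape(-1,3),R,t,K,D)[0][:,0]
E
python3 - <<'E'
from h import *
im=cv2.imread('pics/top0.png');X=cloud('top',np.load('pics/top0.npy'))
# bottle
for nm in('top','scene'):
    img=cv2.imread(f'pics/{nm}0.png');Xc=cloud(nm,np.load(f'pics/{nm}0.npy'))
    hsv=cv2.cvtColor(img,cv2.COLOR_BGR2HSV)
    dark=(hsv[...,2]<60)&(Xc[...,2]>.255)&(Xc[...,2]<.29)&(Xc[...,0]>.3)
    n,l,s,c=cv2.connectedComponentsWithStats(dark.astype(np.uint8))
    for i in range(1,n):
        if s[i,4]>20:
            P=Xc[l==i]; print(nm,'cap',c[i],s[i],np.median(P,0),P.min(0),P.max(0), onz(nm,c[i],.27))
# lid-top / machine edges
z=X[...,2]
def rect(m,name,zz):
    m=cv2.morphologyEx(m.astype(np.uint8),cv2.MORPH_OPEN,np.ones((3,3)))
    n,l,s,c=cv2.connectedComponentsWithStats(m)
    i=1+np.argmax(s[1:,4]);P=X[l==i];r=cv2.minAreaRect(P[:,:2].astype(np.float32))
    print(name,s[i],r,'zmed',np.median(P[:,2]),cv2.boxPoints(r).ravel())
ok=(X[...,0]>.3)&(X[...,0]<.95)&(abs(X[...,1])<.2)
rect(ok&(z>.17)&(z<.19),'lidtop',.18)
rect(ok&(z>.04)&(z<.2),'body',.18)
rect(ok&(z>.115)&(z<.13),'body124',.18)
hsv=cv2.cvtColor(im,cv2.COLOR_BGR2HSV)
rect(ok&(hsv[...,2]<110)&(z>.14)&(z<.17),'paddle',.155)
ok=(X[...,0]>.3)&(X[...,0]<.75)&(X[...,1]<-.15)&(X[...,1]>-.5)
rect(ok&(z>-.01)&(z<.012)&(hsv[...,2]>150),'mat',.003)
rect(ok&(z>.045)&(z<.07)&(hsv[...,2]>100),'tip',.056)
E
```

```text
top cap [353.816 176.408] [348 170  13  13 125] [ 0.6725 -0.0383  0.2722] [ 0.6616 -0.0497  0.2626] [ 0.6856 -0.0269  0.277 ] [[ 0.6732 -0.0381  0.27  ]]
scene cap [275.3013 249.7322] [267 241  17  18 239] [ 0.6798 -0.037   0.2713] [ 0.6646 -0.0507  0.2561] [ 0.6907 -0.0267  0.2741] [[ 0.6799 -0.0371  0.27  ]]
lidtop [ 305  154  100   77 5229] ((0.6682730317115784, -0.04366523027420044), (0.19987836480140686, 0.15228818356990814), 85.93026733398438) zmed 0.17994547766094443 [ 0.5852 -0.1379  0.7371 -0.1488  0.7513  0.0506  0.5994  0.0614]
body [  299   137   108   152 14178] ((0.6421761512756348, -0.04165375232696533), (0.2202955186367035, 0.3140709698200226), 85.90638732910156) zmed 0.15461996300334768 [ 0.4777 -0.1403  0.7909 -0.1627  0.8067  0.057   0.4934  0.0794]
body124 [256 190  15  16 154] ((0.6697090864181519, 0.150095596909523), (0.03276629000902176, 0.030517851933836937), 0.9504392743110657) zmed 0.12661218399207957 [0.6531 0.1651 0.6536 0.1346 0.6863 0.1351 0.6858 0.1656]
paddle [ 330  213   47   36 1318] ((0.5894796252250671, -0.039349306374788284), (0.09471429139375687, 0.07221808284521103), 86.1182632446289) zmed 0.15881945733876812 [ 0.5502 -0.0842  0.6223 -0.089   0.6287  0.0055  0.5567  0.0103]
mat [ 443  266   71   79 5225] ((0.44207367300987244, -0.3292306065559387), (0.16426536440849304, 0.17507265508174896), 87.27566528320312) zmed 0.003122882633949514 [ 0.3507 -0.4071  0.5256 -0.4154  0.5334 -0.2514  0.3585 -0.243 ]
tip [ 458  230   56   41 2086] ((0.5620793700218201, -0.3399752378463745), (0.12155842781066895, 0.08680620789527893), 86.03964233398438) zmed 0.05899038400053015 [ 0.5146 -0.3976  0.6012 -0.4036  0.6096 -0.2823  0.523  -0.2763]
```

```bash
python3 -m crank '0 0 0.03 0 0 0 1;0 0 0.03 0 0 0 1;0.02 -0.025 0.02 0 0 0 1;0.025 -0.03 0 0 0 2 1;0.025 -0.03 0 0 0 2 1'; python3 -m crank '0.025 -0.03 0 0 0 2 1;0.025 -0.03 0 0 0 2 1;0.025 -0.03 0 0 0 2 1;0.025 -0.03 0 0 0 0 1;0.025 -0.03 0 0 0 0 1'; python3 -m crank '0.025 -0.03 0 0 0 0 1;0.025 -0.03 0 0 0 0 1;0.025 -0.03 0 0 0 0 1;0.025 -0.03 0 0 0 0 1;0.025 -0.03 0 0 0 0 1'
```

```text
time_s: 0.52
tool_pos: [0.2254, 0.5204, 0.4818]
eef_rot: [-0.002, 0.087, 0.996, -0.004]
force: [1.1, 0.4, -0.7]
gripper_width: 0.0855
time_s: 0.93
tool_pos: [0.3528, 0.3631, 0.4817]
eef_rot: [-0.002, 0.029, 1.0, -0.004]
force: [0.1, 0.0, 0.8]
gripper_width: 0.0857
time_s: 1.35
tool_pos: [0.4811, 0.2041, 0.4805]
eef_rot: [-0.003, 0.028, 1.0, -0.004]
force: [-0.4, 0.5, -1.3]
gripper_width: 0.0856
```

```bash
python3 -m crank '0.0245 -0.03 0 0 0 0 1;0.0245 -0.03 0 0 0 0 1;0.0245 -0.03 0 0 0 0 1;0.0245 -0.03 0 0 0 0 1;0.0245 -0.03 0 0 0 0 1'; python3 -m crank '0.0245 -0.03 0 0 0 0 1;0.0245 -0.03 0 0 0 0 1;0.02 -0.025 0 0 0 1 1;0 0 0 0 0 0 1'
python3 - <<'E'
from h import *
print(arm.get_state()['tool_pos'],arm.get_state()['eef_rot'])
for n in("scene","top"):
    p,d=imaging.grab_frame(n); cv2.imwrite(f"pics/{n}1.png",p)
E
```

```text
time_s: 1.77
tool_pos: [0.6075, 0.0448, 0.4785]
eef_rot: [-0.006, 0.029, 1.0, -0.004]
force: [1.1, 0.2, -0.3]
gripper_width: 0.0855
time_s: 2.1
tool_pos: [0.6822, -0.0522, 0.475]
eef_rot: [-0.006, 0.024, 1.0, -0.005]
force: [1.8, 0.9, 0.3]
gripper_width: 0.0855
[ 0.6822 -0.0522  0.475 ] [-0.0062  0.0239  0.9997 -0.0052]
```

View pics/scene1.png

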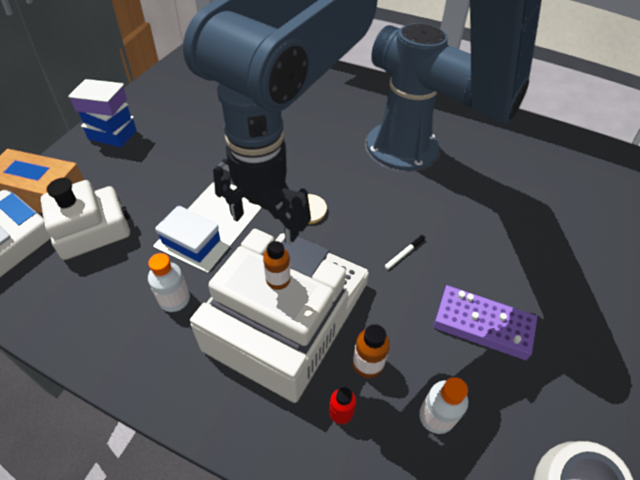

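The fingers are above the lid and open, to the upper left of the bottle cap (276,248). I'll correct the offset and go down.

```bash
python3 -m crank '-0.006 0.015 0 0.6 -0.7 0 1;0 0 -0.01 0 0 0 1;0 0 -0.02 0 0 0 1;0 0 0 0 0 0 1'
```

```text
time_s: 2.53
tool_pos: [0.6697, -0.0264, 0.4434]
eef_rot: [-0.003, 0.021, 1.0, 0.004]
force: [-0.1, 0.1, -1.4]
gripper_width: 0.0854
```

```bash
python3 -m crank '0.007 -0.012 0 0 0 0 1;0 0 0 0 0 0 1;0 0 0 0 0 0 1'; python3 - <<'E'
from h import *
from scipy.spatial.transform import Rotation as Rt
s=arm.get_state();q=s['eef_rot'];R=Rt.from_quat(np.r_[q[1:],q[0]]).as_matrix();print(R.round(4),s['tool_pos'],s['tool_pos']+.155*R[:,2],s['joint_pos'])
E
```

```text
time_s: 2.78
tool_pos: [0.6757, -0.035, 0.4442]
eef_rot: [-0.004, 0.018, 1.0, 0.004]
force: [0.6, -0.5, 0.2]
gripper_width: 0.0855
[[-0.9993  0.0356 -0.0076]
 [ 0.0355  0.9993  0.0084]
 [ 0.0079  0.0081 -0.9999]] [ 0.6757 -0.035   0.4442] [ 0.6746 -0.0337  0.2892] [-0.2177  0.5649  1.2442  0.0067  1.3417 -1.7545]
```

```bash
python3 -m crank '0.001 -0.003 -0.02 -0.4 -0.4 0 1;0 0 -0.02 0 0 0 1;0 0 -0.012 0 0 0 1;0 0 -0.004 0 0 0 1;0 0 0 0 0 0 1'; python3 - <<'E'
from h import *
for n in("scene","top"):
    p,d=imaging.grab_frame(n); cv2.imwrite(f"pics/{n}2.png",p[100:400,100:500] if n=="scene" else p)
E
```

```text
time_s: 3.2
tool_pos: [0.6783, -0.0383, 0.3927]
eef_rot: [0.006, 0.018, 1.0, -0.001]
force: [-0.0, 0.2, -0.0]
gripper_width: 0.0853
```

View pics/scene2.png

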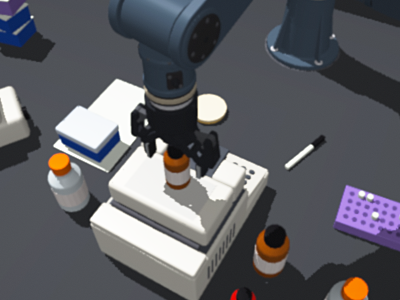

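The open fingers straddle the bottle, whose cap is at about (176,152) in the crop. Closing now.

```bash
python3 -m crank '-0.003 0 -0.005 0 0.6 0 1;0 0 0 0 0 0 1;0 0 0 0 0 0 0;0 0 0 0 0 0 -1;0 0 0 0 0 0 -1' 35;python3 -m crank '0 0 0 0 0 0 -1;0 0 0 0 0 0 -1;0 0 0 0 0 0 -1;0 0 0 0 0 0 -1;0 0 0 0 0 0 -1'
```

```text
time_s: 3.72
tool_pos: [0.6762, -0.0385, 0.3927]
eef_rot: [0.005, 0.018, 1.0, -0.002]
force: [-0.4, -0.4, 0.1]
gripper_width: 0.0516
time_s: 4.13
tool_pos: [0.6762, -0.0386, 0.3931]
eef_rot: [0.005, 0.018, 1.0, -0.002]
force: [0.4, -0.7, 0.3]
gripper_width: 0.0428
```

```bash
python3 -m crank '0 0 0.01 0 0 0 -1;0 0 0.02 0 0 0 -1;0 0 0.03 0 0 0 -1;0 0 0.03 0 0 0 -1;0 0 0 0 0 0 -1'; python3 - <<'E'
from h import *
for n in("scene","top"):
    p,d=imaging.grab_frame(n); cv2.imwrite(f"pics/{n}3.png",p[100:400,100:500] if n=="scene" else p)
E
```

```text
time_s: 4.55
tool_pos: [0.6749, -0.0382, 0.4842]
eef_rot: [0.0, 0.018, 1.0, -0.001]
force: [1.4, -0.2, -0.2]
gripper_width: 0.0431
```

View pics/scene3.png

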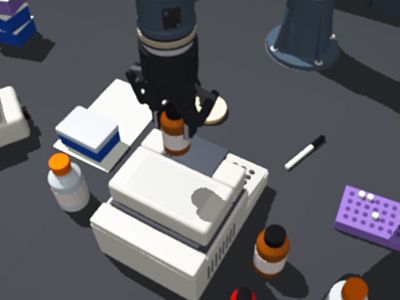

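The bottle hangs upright in the jaws, clear of the lid. Now over to the near half of the mat.

```bash
python3 -m crank '-0.01 -0.011 0 0 0 0 -1;-0.02 -0.022 0 0 0 0 -1;-0.02 -0.023 0 0 0 0 -1;-0.02 -0.023 0 0 0 0 -1;-0.02 -0.023 0 0 0 0 -1'; python3 -m crank '-0.02 -0.023 0 0 0 0 -1;-0.02 -0.023 0 0 0 0 -1;-0.02 -0.023 0 0 0 0 -1;-0.02 -0.023 0 0 0 0 -1;-0.02 -0.023 0 0 0 0 -1'
```

```text
time_s: 5.07
tool_pos: [0.5791, -0.139, 0.4689]
eef_rot: [-0.011, 0.013, 1.0, 0.003]
force: [0.1, -0.3, -1.2]
gripper_width: 0.0426
time_s: 5.48
tool_pos: [0.4671, -0.2584, 0.4592]
eef_rot: [-0.021, 0.012, 1.0, 0.008]
force: [0.4, -0.2, -1.7]
gripper_width: 0.0427
```

```bash
python3 -m crank '-0.016 -0.023 0 0 -1 0 -1;-0.014 -0.02 -0.02 0.5 -1 0 -1;-0.01 -0.015 -0.03 0 0 0 -1;0 0 -0.02 0 0 0 -1;0 0 0 0 0 0 -1'; python3 - <<'E'
from h import *
from scipy.spatial.transform import Rotation as Rt
s=arm.get_state();q=s['eef_rot'];R=Rt.from_quat(np.r_[q[1:],q[0]]).as_matrix();print(R[:,2].round(4),s['tool_pos'],s['tool_pos']+.155*R[:,2],s['joint_pos'])
E
```

```text
time_s: 5.9
tool_pos: [0.4141, -0.3223, 0.3817]
eef_rot: [-0.009, 0.017, 1.0, 0.016]
force: [-1.2, 0.7, -1.7]
gripper_width: 0.0429
[-0.0171  0.0314 -0.9994] [ 0.4141 -0.3223  0.3817] [ 0.4114 -0.3174  0.2268] [-0.8762  0.4294  1.6985  0.008   1.0488 -2.4175]
```

```bash
python3 -m crank '0.002 -0.003 -0.02 -0.9 -0.5 0 -1;0 0 -0.03 -0.9 -0.5 0 -1;0 0 -0.03 0 0 0 -1;0 0 -0.02 0 0 0 -1;0 0 0 0 0 0 -1'; python3 - <<'E'
from h import *
from scipy.spatial.transform import Rotation as Rt
s=arm.get_state();q=s['eef_rot'];R=Rt.from_quat(np.r_[q[1:],q[0]]).as_matrix();print(R[:,2].round(4),s['tool_pos'],s['tool_pos']+.155*R[:,2],s['joint_pos'])
E
```

```text
time_s: 6.32
tool_pos: [0.4125, -0.3246, 0.2781]
eef_rot: [-0.002, 0.017, 1.0, 0.001]
force: [-0.0, 0.3, -1.3]
gripper_width: 0.0428
[-0.0035  0.0022 -1.    ] [ 0.4125 -0.3246  0.2781] [ 0.412  -0.3242  0.1231] [-0.8794  0.5875  1.7927 -0.0018  0.7653 -2.4142]
```

```bash
python3 -m crank '0 0 -0.02 0 0 0 -1;0 0 -0.015 0 0 0 -1;0 0 -0.008 0 0 0 -1;0 0 0 0 0 0 -1'; python3 - <<'E'
from h import *
for n in("scene","top"):
    p,d=imaging.grab_frame(n); cv2.imwrite(f"pics/{n}4.png",p[100:400,50:450] if n=="scene" else p)
E
```

```text
time_s: 6.65
tool_pos: [0.4128, -0.3241, 0.2362]
eef_rot: [-0.002, 0.016, 1.0, 0.001]
force: [-0.2, -0.1, -1.0]
gripper_width: 0.043
```

View pics/scene4.png

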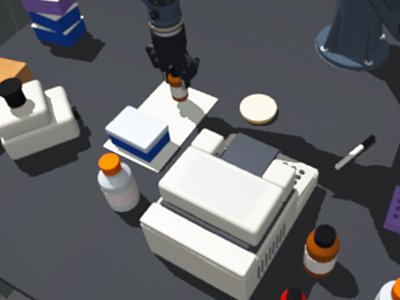

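View pics/top4.png

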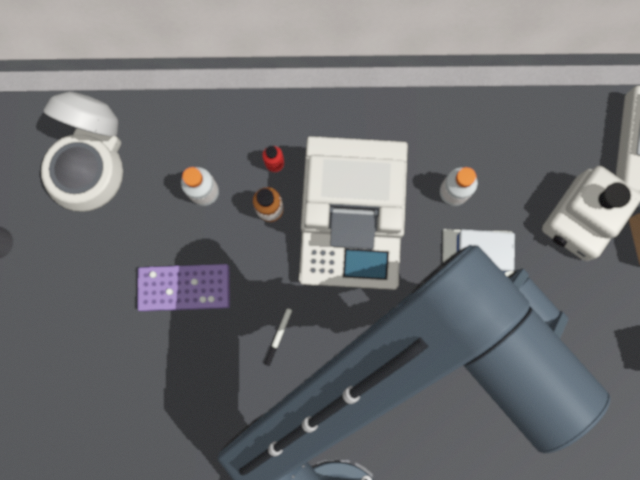

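The bottle is upright over the free half of the mat, at about (178,88) in the scene crop. The arm hides it from the top camera. I'll lower it slowly and watch the force.

```bash
python3 -m crank '0 0 -0.008 0 0 0 -1;0 0 -0.005 0 0 0 -1;0 0 0 0 0 0 -1'; python3 -m crank '0 0 -0.004 0 0 0 -1;0 0 0 0 0 0 -1';python3 -m crank '0 0 -0.003 0 0 0 -1;0 0 0 0 0 0 -1'
```

```text
time_s: 7.0
tool_pos: [0.4142, -0.3254, 0.2269]
eef_rot: [0.001, 0.016, 1.0, -0.003]
force: [-0.7, 0.6, -2.3]
gripper_width: 0.0427
time_s: 7.17
tool_pos: [0.4144, -0.3256, 0.2232]
eef_rot: [0.002, 0.016, 1.0, -0.003]
force: [-0.8, -0.7, -1.6]
gripper_width: 0.0427
time_s: 7.33
tool_pos: [0.4144, -0.3257, 0.2201]
eef_rot: [0.002, 0.016, 1.0, -0.003]
force: [0.6, 0.6, -0.8]
gripper_width: 0.0432
```

```bash
python3 -m crank '0 0 -0.003 0 0 0 -1;0 0 0 0 0 0 -1'; python3 -m crank '0 0 -0.003 0 0 0 -1;0 0 0 0 0 0 -1'
```

```text
time_s: 7.5
tool_pos: [0.4145, -0.3258, 0.2168]
eef_rot: [0.002, 0.016, 1.0, -0.003]
force: [0.4, 0.6, -2.2]
gripper_width: 0.0427
time_s: 7.67
tool_pos: [0.4148, -0.3267, 0.2164]
eef_rot: [0.003, 0.015, 1.0, -0.005]
force: [0.3, -0.1, -1.8]
gripper_width: 0.0427
```

```bash
python3 -m crank '0 0 -0.003 0 0 0 -1;0 0 0 0 0 0 -1'
```

```text
time_s: 7.83
tool_pos: [0.4151, -0.3272, 0.2165]
eef_rot: [0.004, 0.015, 1.0, -0.006]
force: [-0.9, -0.1, -1.4]
gripper_width: 0.0426
```

```bash
python3 -m crank '0 0 0 0 0 0 -0.3;0 0 0 0 0 0 0.1;0 0 0 0 0 0 0.4;0 0 0 0 0 0 1;0 0 0 0 0 0 1'; python3 -m crank '0 0 0 0 0 0 1;0 0 0 0 0 0 1;0 0 0 0 0 0 1;0 0 0 0 0 0 1'; python3 - <<'E'
from h import *
p,d=imaging.grab_frame("scene"); cv2.imwrite("pics/scene5.png",cv2.resize(p[130:280,130:330],None,fx=3,fy=3))
E
```

```text
time_s: 8.25
tool_pos: [0.4153, -0.3274, 0.2161]
eef_rot: [0.004, 0.015, 1.0, -0.007]
force: [-0.4, 0.6, -0.2]
gripper_width: 0.0804
time_s: 8.58
tool_pos: [0.4153, -0.3273, 0.2153]
eef_rot: [0.004, 0.015, 1.0, -0.006]
force: [-0.8, 0.6, 0.0]
gripper_width: 0.0856
```

View pics/scene5.png

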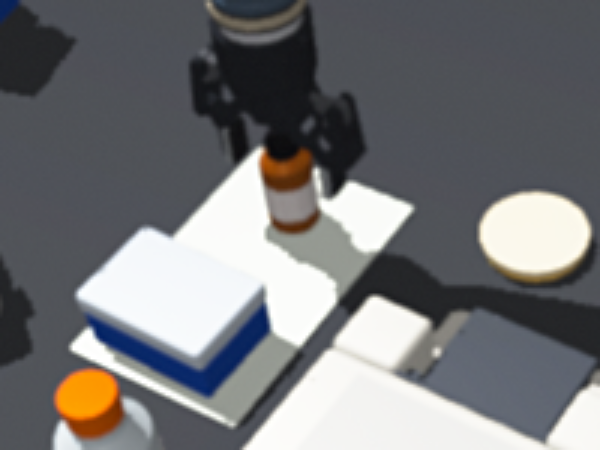

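The bottle stands upright on the mat, foot at about (293,225) in the crop, with the fingers open. I'll back straight up.

```bash
python3 -m crank '0 0 0.01 0 0 0 1;0 0 0.02 0 0 0 1;0 0 0.03 0 0 0 1;0 0 0.035 0 0 0 1;0 0 0.035 0 0 0 1'; python3 -m crank '0 0 0.035 0 0 0 1;0 0 0.035 0 0 0 1;0 0.02 0.01 0 0 0 0;0 0.03 0 0 0 0 -1;0 0.03 0 0 0 0 -1';python3 -m crank '0 0.03 0 0 0 -0.5 -1;0 0.03 0 0 0 -0.5 -1;0 0.03 0 0 0 -0.5 -1;0 0.03 0 0 0 -0.5 -1;0 0.03 0 0 0 -0.5 -1';  python3 - <<'E'
from h import *
from scipy.spatial.transform import Rotation as Rt
s=arm.get_state();q=s['eef_rot'];R=Rt.from_quat(np.r_[q[1:],q[0]]).as_matrix();print(R.round(4),s['tool_pos'],s['tool_pos']+.173*R[:,2],s['joint_pos'])
p,d=imaging.grab_frame("scene"); cv2.imwrite("pics/scene6.png",p)
E
```

```text
time_s: 9.05
tool_pos: [0.4128, -0.3248, 0.3442]
eef_rot: [-0.003, 0.016, 1.0, 0.001]
force: [1.0, -1.7, -0.8]
gripper_width: 0.0856
time_s: 9.47
tool_pos: [0.4131, -0.2479, 0.4419]
eef_rot: [0.007, 0.019, 1.0, -0.009]
force: [0.1, 0.1, 0.1]
gripper_width: 0.0517
time_s: 9.88
tool_pos: [0.4101, -0.0908, 0.4476]
eef_rot: [0.01, 0.044, 0.999, -0.012]
force: [0.8, 0.1, -0.1]
gripper_width: 0.0
[[-0.9959  0.088   0.0196]
 [ 0.0875  0.9958 -0.0251]
 [-0.0217 -0.0233 -0.9995]] [ 0.4101 -0.0908  0.4476] [ 0.4135 -0.0952  0.2747] [-0.4813  0.1826  1.8666 -0.0151  1.0635 -1.9571]
```

View pics/scene6.png

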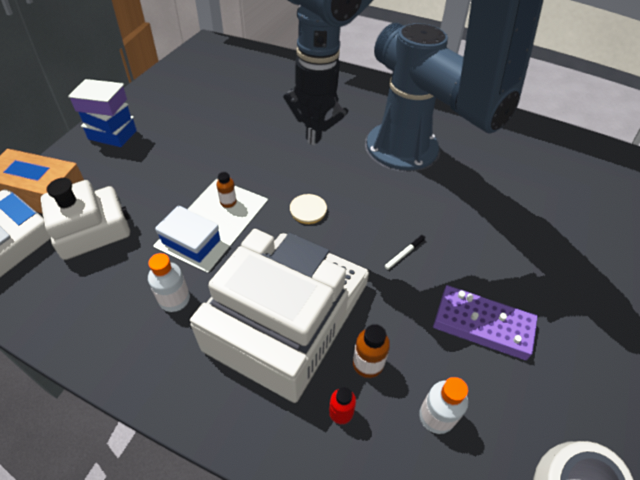

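The bottle stands alone on the mat at (227,190), and the shut fingers are clear. Next I'll tilt the tool forward.

```bash
python3 -m crank '-0.005 0.02 0 0 -4 0 -1;-0.005 0.02 0 -0.4 -6 0 -1;-0.005 0.02 0 -0.4 -6.5 0 -1;-0.005 0 0 -0.4 -6.5 0 -1;-0.005 0 0 -0.4 -6.5 0 -1';python3 -m crank '0 0 0 -0.4 -6.5 0 -1;0 0 0 -0.4 -6 0 -1;0 0 0 0 0 0 -1';  cat > st.py <<'E'
from h import *
from scipy.spatial.transform import Rotation as Rt
s=arm.get_state();q=s['eef_rot'];R=Rt.from_quat(np.r_[q[1:],q[0]]).as_matrix()
tip=s['tool_pos']+.173*R[:,2]
o=np.array([.643,-.042,0]);a=-np.deg2rad(4.1);C=np.array([[np.cos(a),-np.sin(a),0],[np.sin(a),np.cos(a),0],[0,0,1]])
print('t',s['time_s'],'z',R[:,2],'pitchdown',np.degrees(np.arcsin(-R[2,2])),'y',R[:,1]);print('tcp',s['tool_pos'],'tip',tip,'tip in cycler mm',(C.T@(tip-o))*1000,'force',s['force']);print(s['joint_pos'])
E
python3 st.py
```

```text
time_s: 10.35
tool_pos: [0.382, -0.0202, 0.451]
eef_rot: [0.276, 0.039, 0.96, -0.013]
force: [1.0, 0.3, 1.0]
gripper_width: -0.0001
time_s: 10.6
tool_pos: [0.3793, -0.0176, 0.4518]
eef_rot: [0.355, 0.036, 0.934, -0.011]
force: [-0.2, -0.2, 0.2]
gripper_width: 0.0003
t 10.6 z [ 0.6617 -0.0454 -0.7484] pitchdown 48.45422618226479 y [0.0744 0.9972 0.0053]
tcp [ 0.3793 -0.0176  0.4518] tip [ 0.4938 -0.0254  0.3223] tip in cycler mm [-150.0314    5.853   322.2929] force [-0.2189 -0.1718  0.217 ]
[-0.4219  0.0351  2.1451  0.7281  0.3522 -2.529 ]
```

```bash
cat > fk.py <<'E'
import numpy as np
from scipy.optimize import least_squares
from scipy.spatial.transform import Rotation as Rt
Ry=lambda a:Rt.from_euler('y',a).as_matrix();Rz=lambda a:Rt.from_euler('z',a).as_matrix()
D=[([1.1355,.5284,1.4338,0,1.1814,-.1785],(.1586,.6042,.4038)),([-.2177,.5649,1.2442,.0067,1.3417,-1.7545],(.6757,-.035,.4442)),([-.8762,.4294,1.6985,.008,1.0488,-2.4175],(.4141,-.3223,.3817)),([-.8794,.5875,1.7927,-.0018,.7653,-2.4142],(.4125,-.3246,.2781)),([-.4813,.1826,1.8666,-.0151,1.0635,-1.9571],(.4101,-.0908,.4476)),([-.4219,.0351,2.1451,.7281,.3522,-2.529],(.3793,-.0176,.4518))]
def fk(p,q,s=1):
    a0,e,h,L1,ax,L2,d=p
    W=Ry(q[1]+q[2]);T=W@Rz(s*q[3])@Ry(q[4])
    x=np.array([a0,e,h])+Ry(q[1])@[0,0,L1]+W@[ax,0,L2]+T@[0,0,d]
    return Rz(q[0])@x, Rz(q[0])@T@Rz(q[5]*s)
def fit(s):
    f=lambda p:np.concatenate([fk(p,q,s)[0]-t for q,t in D]+[.01*(np.array(p)-[0,0,.3,.4,0,.4,.1])])
    return least_squares(f,[0,0,.3,.4,0,.4,.1])
r=min((fit(s) for s in(1,-1)),key=lambda r:r.cost)
P=r.x;S=1 if fit(1).cost<=fit(-1).cost else -1
if __name__=='__main__':
    np.set_printoptions(precision=4,suppress=True)
    print(P,S,r.cost)
    for q,t in D: x,R=fk(P,q,S);print(x-t,R[:,2],R[:,1])
E
python3 fk.py
```

```text
[0.0002 0.111  0.2742 0.5878 0.1141 0.3916 0.1232] 1 3.098450706341448e-06
[-0. -0.  0.] [-0.0008 -0.0018 -1.    ] [-0.9672  0.254   0.0004]
[-0.  0.  0.] [-0.0076  0.0084 -0.9999] [-0.9993  0.0355  0.0079]
[-0.0001  0.     -0.    ] [-0.0171  0.0314 -0.9994] [-0.9993  0.0333  0.0182]
[ 0. -0.  0.] [-0.0035  0.0022 -1.    ] [-0.9994  0.0347  0.0035]
[ 0. -0. -0.] [ 0.0195 -0.0251 -0.9995] [-0.9959  0.0875 -0.0217]
[ 0. -0. -0.] [ 0.6617 -0.0454 -0.7484] [-0.7461  0.0591 -0.6632]
```

```bash
cat > plan.py <<'E'
from fk import *
np.set_printoptions(precision=4,suppress=True)
o=np.array([.643,-.042,0]);a=-np.deg2rad(4.1);C=Rz(a)
lo=np.array([-3.08,-.75,.22,-1.43,0,-2.85]);hi=np.array([3.08,2.2,2.44,4.57,2.65,2.85])
def ik(tcp,b,q0):
    z=C@[np.cos(b),0,-np.sin(b)];y=C@[0,1,0]
    def f(q):
        x,R=fk(P,q,S);return np.r_[(x-tcp)*5,R[:,2]-z,-R[:,0]-y]
    r=least_squares(f,np.clip(q0,lo+1e-6,hi-1e-6),bounds=(lo,hi));return r.x,np.sqrt(2*r.cost)
def edge(th,ph):
    piv=np.array([-120.,20.]);L=76
    c,s=np.cos(th),np.sin(th)
    # rotate: front rises: angle measured so (-1,0)->(-c, s)
    rot=lambda v,t:np.array([v[0]*np.cos(t)+v[1]*np.sin(t),-v[0]*np.sin(t)+v[1]*np.cos(t)])
    p=rot(piv,th)+rot(np.array([-L,0.]),th+ph);return p+[105,135]
def tcp(th,ph,b,c=22,off=16):
    e=edge(th,ph);n=np.array([np.sin(b),np.cos(b)]);d=np.array([np.cos(b),-np.sin(b)])
    t=e-off*n+(c-173)*d;return o+C@np.array([t[0],0,t[1]])/1000
if __name__=='__main__':
    import sys
    b0=float(sys.argv[1])
    q=np.array([-.4219,.0351,2.1451,.7281,.3522,-2.529])
    b=np.deg2rad(b0)
    T=tcp(0,0,b)
    for dx,dz in((-.05,.1),(-.05,.05),(-.05,-.012),(-.02,-.012),(0,-.012)):
        q,e=ik(T+[dx,0,dz],b,q);print('app',T+[dx,0,dz],q,round(e,4))
    for th,ph in((0,0),(0,.2),(0,.4),(.2,.4),(.4,.4),(.6,.4),(.8,.4),(1,.4),(1.2,.4)):
        bb=max(b,th+ph+.09);X=tcp(th,ph,bb)
        q,e=ik(X,bb,q);print(th,ph,'beta',round(np.degrees(bb),1),'tcp',X,'q',q,round(e,4))
E
for b in 35 45 55; do echo; python3 plan.py $b; done
```

```text
app [ 0.3697 -0.026   0.3285] [-0.3785  0.2419  2.2327  1.0683  0.1442 -2.85  ] 0.4131
app [ 0.3697 -0.026   0.2785] [-0.3545  0.3584  2.2347  1.0629  0.0892 -2.85  ] 0.5234
app [ 0.3697 -0.026   0.2165] [-0.3297  0.5151  2.2201  1.0517  0.0271 -2.85  ] 0.651
app [ 0.3997 -0.026   0.2165] [-0.3101  0.5436  2.1634  1.0729  0.0293 -2.85  ] 0.6128
app [ 0.4197 -0.026   0.2165] [-0.2985  0.5619  2.1254  1.0857  0.0311 -2.85  ] 0.5874
0 0 beta 35.0 tcp [ 0.4197 -0.026   0.2285] q [-0.3019  0.534   2.1295  1.0879  0.0406 -2.85  ] 0.5658
0 0.2 beta 35.0 tcp [ 0.4212 -0.0261  0.2436] q [-0.3057  0.5008  2.1308  1.0911  0.0529 -2.85  ] 0.5362
0 0.4 beta 35.0 tcp [ 0.4257 -0.0264  0.2581] q [-0.3082  0.473   2.1253  1.0954  0.0651 -2.85  ] 0.5039
0.2 0.4 beta 39.5 tcp [ 0.4455 -0.0278  0.3051] q [-0.3206  0.4053  2.0962  1.0997  0.1135 -2.85  ] 0.3249
0.4 0.4 beta 51.0 tcp [ 0.4852 -0.0307  0.3619] q [-0.3358  0.3669  2.0263  1.0792  0.186  -2.85  ] 0.0045
0.6 0.4 beta 62.5 tcp [ 0.5354 -0.0343  0.4097] q [-0.2966  0.346   1.7983  0.2034  0.5361 -1.9465] 0.0
0.8 0.4 beta 73.9 tcp [ 0.5941 -0.0
[... 2324 characters left out ...]
-0.0288  0.2991] q [-0.3345  0.4617  2.0899  1.0643  0.1401 -2.85  ] 0.0873
0.2 0.4 beta 55.0 tcp [ 0.4724 -0.0298  0.3359] q [-0.3399  0.4054  2.0612  1.0641  0.1732 -2.85  ] 0.0043
0.4 0.4 beta 55.0 tcp [ 0.493  -0.0312  0.3692] q [-0.3272  0.359   1.9815  0.6226  0.2513 -2.3893] 0.0
0.6 0.4 beta 62.5 tcp [ 0.5354 -0.0343  0.4097] q [-0.2966  0.346   1.7983  0.2034  0.5361 -1.9465] 0.0
0.8 0.4 beta 73.9 tcp [ 0.5941 -0.0385  0.4465] q [-0.2633  0.3991  1.5509  0.0666  0.9167 -1.7958] 0.0
1 0.4 beta 85.4 tcp [ 0.6589 -0.0431  0.4709] q [-0.2368  0.5021  1.286   0.0139  1.2739 -1.7395] 0.0
1.2 0.4 beta 96.8 tcp [ 0.7272 -0.048   0.4819] q [-0.2159  0.6423  0.9971 -0.0171  1.6201 -1.715 ] 0.0
```

```bash
sed -i 's/-R\[:,0\]-y/R[:,0]-y/; s/,.3522,-2.529\])$/,.3522,-2.529+np.pi])/' plan.py; for b in 35 45; do echo; python3 plan.py $b; done
```

```text
app [ 0.3697 -0.026   0.3285] [-0.4937  0.4361  2.4285  2.6031  0.7135 -1.3987] 0.0
app [ 0.3697 -0.026   0.2785] [-0.4739  0.6131  2.44    2.7104  0.8524 -1.5248] 0.0607
app [ 0.3697 -0.026   0.2165] [-0.4583  0.8473  2.44    2.7897  1.0551 -1.6338] 0.109
app [ 0.3997 -0.026   0.2165] [-0.4421  0.8549  2.4206  2.7996  1.0854 -1.6255] 0.0
app [ 0.4197 -0.026   0.2165] [-0.4134  0.8253  2.3633  2.8101  1.0043 -1.5894] 0.0
0 0 beta 35.0 tcp [ 0.4197 -0.026   0.2285] q [-0.4134  0.7844  2.3613  2.8007  0.9638 -1.5725] 0.0
0 0.2 beta 35.0 tcp [ 0.4212 -0.0261  0.2436] q [-0.4117  0.7312  2.3528  2.7869  0.9058 -1.5464] 0.0
0 0.4 beta 35.0 tcp [ 0.4257 -0.0264  0.2581] q [-0.4068  0.6789  2.3347  2.7712  0.8398 -1.5143] 0.0
0.2 0.4 beta 39.5 tcp [ 0.4455 -0.0278  0.3051] q [-0.3813  0.5055  2.2332  2.6376  0.5083 -1.3228] 0.0
0.4 0.4 beta 51.0 tcp [ 0.4852 -0.0307  0.3619] q [-0.3366  0.3677  2.0282  1.1143  0.1847  0.2555] 0.0
0.6 0.4 beta 62.5 tcp [ 0.5354 -0.0343  0.4097] q [-0.2966  0.346   1.7983  0.2034  0.5361  1.1951] 0.0
0.8 0.4 beta 73.9 tcp [ 0.5941 -0.0385  0.4465] q [-0.2633 
[... 897 characters left out ...]
.4404 -0.0275  0.2801] q [-0.3787  0.5539  2.238   2.6412  0.4618 -1.3362] 0.0
0.2 0.4 beta 45.0 tcp [ 0.454  -0.0285  0.3168] q [-0.3669  0.4576  2.1759  2.447   0.3274 -1.1148] 0.0
0.4 0.4 beta 51.0 tcp [ 0.4852 -0.0307  0.3619] q [-0.3366  0.3677  2.0282  1.1143  0.1847  0.2555] 0.0
0.6 0.4 beta 62.5 tcp [ 0.5354 -0.0343  0.4097] q [-0.2966  0.346   1.7983  0.2034  0.5361  1.1951] 0.0
0.8 0.4 beta 73.9 tcp [ 0.5941 -0.0385  0.4465] q [-0.2633  0.3991  1.5509  0.0666  0.9167  1.3458] 0.0
1 0.4 beta 85.4 tcp [ 0.6589 -0.0431  0.4709] q [-0.2368  0.5021  1.286   0.0139  1.2739  1.4021] 0.0
1.2 0.4 beta 96.8 tcp [ 0.7272 -0.048   0.4819] q [-0.2159  0.6423  0.9971 -0.0171  1.6201  1.4266] 0.0
```

The wrist limits call for the gripper rolled by half a turn, which is the same grip with shut fingers, so q6 comes away from its stop.

```bash
for i in 1; do python3 -m crank '0 0 0 4.6 -0.3 -5.2 -1;0 0 0 4.6 -0.3 -5.2 -1;0 0 0 4.6 -0.3 -5.2 -1;0 0 0 4.6 -0.3 -5.2 -1;0 0 0 4.6 -0.3 -5.2 -1' >/dev/null; done; python3 st.py
```

```text
t 11.0167 z [ 0.6568 -0.0421 -0.7528] pitchdown 48.8373311071553 y [0.4981 0.7738 0.3913]
tcp [ 0.3779 -0.0173  0.4537] tip [ 0.4915 -0.0246  0.3235] tip in cycler mm [-152.3471    6.5     323.476 ] force [-0.4435  0.7332  0.9348]
[-0.4237  0.0287  2.1424  0.7033  0.3664 -1.8796]
```

```bash
python3 -m crank '0 0 0 4.6 -0.3 -5.2 -1;0 0 0 4.6 -0.3 -5.2 -1;0 0 0 4.6 -0.3 -5.2 -1;0 0 0 4.6 -0.3 -5.2 -1;0 0 0 4.6 -0.3 -5.2 -1' >/dev/null;  python3 -m crank '0 0 0 4.6 -0.3 -5.2 -1;0 0 0 4.6 -0.3 -5.2 -1;0 0 0 4.6 -0.3 -5.2 -1;0 0 0 4.6 -0.3 -5.2 -1;0 0 0 4.6 -0.3 -5.2 -1' >/dev/null;  python3 -m crank '0 0 0 4.6 -0.3 -5.2 -1;0 0 0 4.6 -0.3 -5.2 -1;0 0 0 4.6 -0.3 -5.2 -1;0 0 0 4.6 -0.3 -5.2 -1;0 0 0 4.6 -0.3 -5.2 -1' >/dev/null; python3 st.py
```

```text
t 12.2667 z [ 0.6573 -0.0224 -0.7533] pitchdown 48.87991575997935 y [ 0.4017 -0.8353  0.3754]
tcp [ 0.3771 -0.0182  0.4602] tip [ 0.4908 -0.0221  0.3298] tip in cycler mm [-153.1887    9.0182  329.8417] force [-0.1736  0.0693 -0.4627]
[-0.4357  0.0147  2.1323  0.7053  0.4077 -0.0096]
```

```bash
python3 -m crank '0 0 0 4.6 -0.3 -5.2 -1;0 0 0 4.6 -0.3 -5.2 -1;0 0 0 4.6 -0.3 -5.2 -1;0 0 0 4.6 -0.3 -5.2 -1;0 0 0 1 0 -1 -1' >/dev/null; python3 st.py
```

```text
t 12.6833 z [ 0.6598 -0.0182 -0.7512] pitchdown 48.69870629462177 y [ 0.0278 -0.9984  0.0486]
tcp [ 0.3768 -0.0184  0.4622] tip [ 0.4909 -0.0216  0.3323] tip in cycler mm [-153.1488    9.5027  332.2648] force [-0.0351 -0.5697  0.2972]
[-0.4392  0.0101  2.1303  0.7112  0.4165  0.5128]
```

```bash
python3 -m crank '0 0 -0.02 3 -1 -4 -1;0 0 -0.025 0 -1 -1 -1;0 0 -0.025 0 0 0 -1;0 0 -0.025 0 0 0 -1;0 0 0 0 0 0 -1' ; python3 st.py
```

```text
time_s: 13.1
tool_pos: [0.3792, -0.0172, 0.4032]
eef_rot: [0.001, 0.929, -0.021, 0.37]
force: [0.2, -0.1, -0.3]
gripper_width: 0.0001
t 13.1 z [ 0.6871 -0.0169 -0.7263] pitchdown 46.57940841695858 y [-0.0403 -0.9991 -0.0149]
tcp [ 0.3792 -0.0172  0.4032] tip [ 0.4981 -0.0201  0.2775] tip in cycler mm [-146.1413   11.4353  277.52  ] force [ 0.1968 -0.1325 -0.2633]
[-0.4373  0.1484  2.2358  1.4213  0.2826 -0.1307]
```

```bash
python3 -m crank '0 -0.005 -0.02 0 0 -1 -1;0 -0.005 -0.02 0 0 -1 -1;0 0 -0.02 0 0 0 -1;0 0 -0.02 0 0 0 -1;0 0 0 0 0 0 -1' ; python3 st.py
```

```text
time_s: 13.52
tool_pos: [0.3828, -0.0228, 0.3523]
eef_rot: [-0.002, 0.926, -0.027, 0.376]
force: [-0.1, -0.2, 0.4]
gripper_width: -0.0002
t 13.5167 z [ 0.6962 -0.0165 -0.7177] pitchdown 45.86380900996522 y [-0.0491 -0.9985 -0.0247]
tcp [ 0.3828 -0.0228  0.3523] tip [ 0.5032 -0.0256  0.2282] tip in cycler mm [-140.5879    6.3203  228.1558] force [-0.0512 -0.217   0.4195]
[-0.4519  0.3007  2.3046  2.1223  0.3464 -0.8603]
```

```bash
python3 -m crank '0 0 -0.025 0 0 0 -1;0 0 -0.025 0 0 0 -1;0 0 -0.025 0 0 0 -1;0 0 -0.025 0 0 0 -1;0 0 -0.005 0 0 0 -1' ; python3 st.py; python3 - <<'E'
from h import *
p,d=imaging.grab_frame("scene"); cv2.imwrite("pics/scene7.png",cv2.resize(p[80:380,180:480],None,fx=2,fy=2))
E
```

```text
time_s: 13.93
tool_pos: [0.3897, -0.0223, 0.2567]
eef_rot: [-0.011, 0.92, -0.023, 0.39]
force: [0.1, -0.1, -0.5]
gripper_width: 0.0003
t 13.9333 z [ 0.7185  0.0021 -0.6956] pitchdown 44.07286031488117 y [-0.0337 -0.9987 -0.0379]
tcp [ 0.3897 -0.0223  0.2567] tip [ 0.514  -0.0219  0.1364] tip in cycler mm [-130.1002   10.838   136.3664] force [ 0.056  -0.0896 -0.4752]
[-0.451   0.6456  2.3923  2.6368  0.7095 -1.4483]
```

View pics/scene7.png

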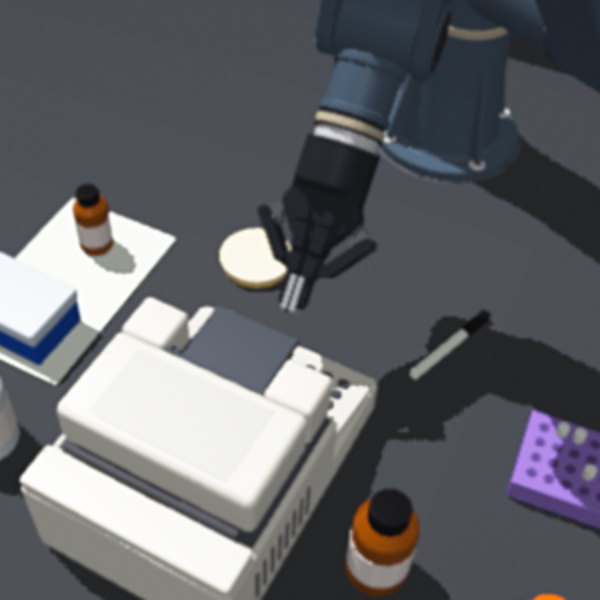

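The finger tips, at (292,300) in the crop, are in front of the paddle and a little below its level. I'll go lower, then forward under the edge.

```bash
python3 -m crank '0 -0.004 -0.02 0 0 0 -1;0.01 -0.004 0 0 0 0 -1;0.015 0 0 0 0 0 -1;0.015 0 0 0 0 0 -1;0.005 0 0 0 0 0 -1' ; python3 st.py
```

```text
time_s: 14.4
tool_pos: [0.4391, -0.0291, 0.2395]
eef_rot: [-0.022, 0.919, -0.023, 0.392]
force: [-0.5, -0.6, 0.3]
gripper_width: 0.0
t 14.4 z [ 0.7226  0.0233 -0.6909] pitchdown 43.700685672145475 y [-0.024  -0.998  -0.0588]
tcp [ 0.4391 -0.0291  0.2395] tip [ 0.5641 -0.025   0.12  ] tip in cycler mm [-79.9233  11.2653 120.0011] force [-0.4697 -0.631   0.2811]
[-0.4124  0.681   2.2673  2.592   0.6379 -1.3501]
```

```bash
python3 -m crank '0 0 0.008 0 0 -2 -1;0 0 0.008 0 0 -2 -1;0 0 0 0 0 0 -1' ; python3 st.py;python3 -m crank '0.001 0 0.008 0 0 -1 -1;0.001 0 0.008 0 0 0 -1;0 0 0 0 0 0 -1' ; python3 st.py; python3 - <<'E'
from h import *
p,d=imaging.grab_frame("scene"); cv2.imwrite("pics/scene8.png",cv2.resize(p[80:380,180:480],None,fx=2,fy=2))
E
```

```text
time_s: 14.65
tool_pos: [0.4402, -0.0278, 0.2611]
eef_rot: [-0.011, 0.917, -0.053, 0.396]
force: [-0.6, -0.2, -1.5]
gripper_width: -0.0
t 14.65 z [ 0.7275 -0.0224 -0.6858] pitchdown 43.295774340086574 y [-0.0886 -0.9942 -0.0614]
tcp [ 0.4402 -0.0278  0.2611] tip [ 0.566  -0.0317  0.1425] tip in cycler mm [-77.5097   4.7649 142.4914] force [-0.6063 -0.2004 -1.5229]
[-0.3928  0.6175  2.258   2.6457  0.5724 -1.3135]
time_s: 14.9
tool_pos: [0.4403, -0.0266, 0.2808]
eef_rot: [-0.008, 0.916, -0.059, 0.396]
force: [-0.2, 0.1, -1.4]
gripper_width: -0.0001
t 14.9 z [ 0.7264 -0.0314 -0.6865] pitchdown 43.354081380406456 y [-0.1019 -0.9928 -0.0625]
tcp [ 0.4403 -0.0266  0.2808] tip [ 0.566 -0.032  0.162] tip in cycler mm [-77.5489   4.4473 162.0379] force [-0.2237  0.1043 -1.3711]
[-0.386   0.5585  2.246   2.6137  0.5067 -1.2535]
```

View pics/scene8.png

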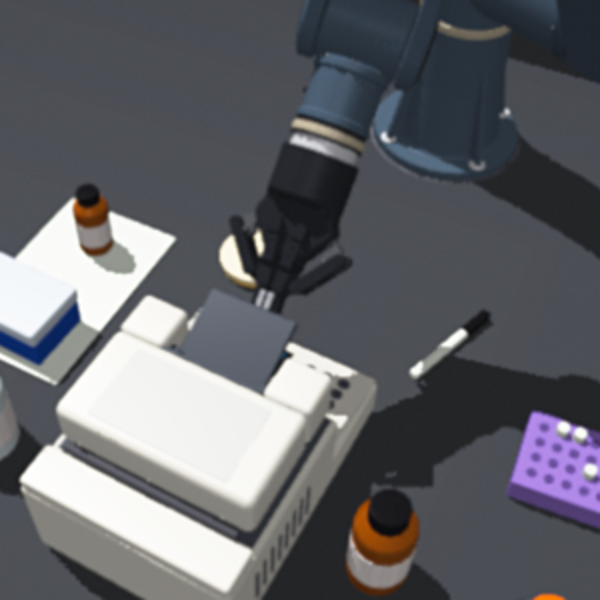

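The finger is under the paddle, whose edge at (250,300) in the crop is clearly raised. Now I'll follow the lid's arc in short calls.

```bash
python3 -m crank '0.002 0 0.01 0 0 0 -1;0.003 0 0.01 0 0 0 -1;0.004 0 0.01 0 0 0 -1;0.005 0 0.01 0 0 0 -1' ; python3 st.py;python3 -m crank '0.006 0 0.01 0 1 0 -1;0.007 0 0.01 0 2 0 -1;0.007 0 0.01 0 2 0 -1;0 0 0 0 0 0 -1' ; python3 st.py; python3 - <<'E'
from h import *
p,d=imaging.grab_frame("scene"); cv2.imwrite("pics/scene9.png",cv2.resize(p[80:380,180:480],None,fx=2,fy=2))
E
```

```text
time_s: 15.28
tool_pos: [0.4491, -0.026, 0.3179]
eef_rot: [-0.009, 0.921, -0.061, 0.385]
force: [-0.6, -0.3, -5.5]
gripper_width: 0.0002
t 15.2833 z [ 0.7106 -0.0295 -0.703 ] pitchdown 44.66837448256896 y [-0.1043 -0.9925 -0.0638]
tcp [ 0.4491 -0.026   0.3179] tip [ 0.572  -0.0311  0.1963] tip in cycler mm [-71.5594   5.779  196.2808] force [-0.6041 -0.2888 -5.4649]
[-0.3733  0.4525  2.189   2.4     0.3502 -1.0081]
time_s: 15.62
tool_pos: [0.4606, -0.025, 0.3388]
eef_rot: [-0.011, 0.934, -0.059, 0.353]
force: [-0.5, 0.4, -1.8]
gripper_width: -0.0
t 15.6167 z [ 0.6599 -0.0212 -0.751 ] pitchdown 48.68123097963561 y [-0.1025 -0.9928 -0.062 ]
tcp [ 0.4606 -0.025   0.3388] tip [ 0.5748 -0.0287  0.2088] tip in cycler mm [-68.979    8.4037 208.838 ] force [-0.4544  0.4016 -1.7899]
[-0.3555  0.3981  2.1217  1.8988  0.2234 -0.4883]
```

View pics/scene9.png

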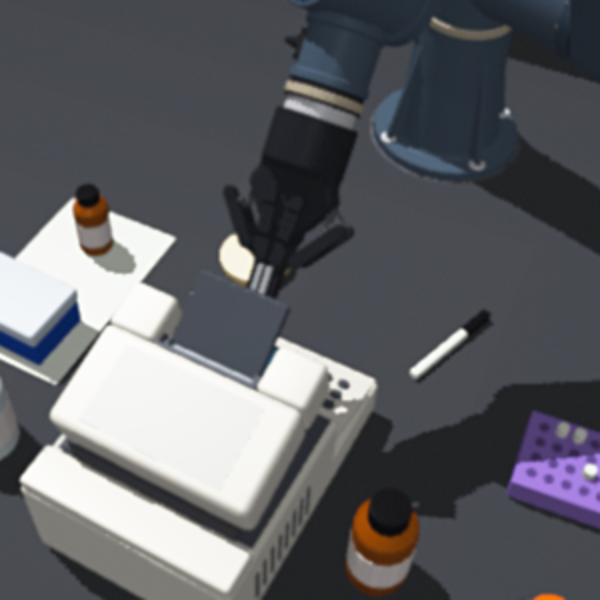

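The lid has begun to rise with the finger behind the paddle. Continuing along the arc.

```bash
python3 -m crank '0.008 0 0.01 0 0.5 0 -1;0.008 0 0.01 0 1 0 -1;0.009 0 0.01 0 1 0 -1;0.009 0 0.01 0 2 0 -1' ; python3 st.py;python3 -m crank '0.012 0 0.01 0 2 0 -1;0.012 0 0.01 0 2 0 -1;0.012 0 0.01 0 2 0 -1;0.012 0 0.01 0 2 0 -1' ; python3 st.py; python3 - <<'E'
from h import *
p,d=imaging.grab_frame("scene"); cv2.imwrite("pics/scene10.png",cv2.resize(p[80:380,180:480],None,fx=2,fy=2))
E
```

```text
time_s: 16.0
tool_pos: [0.4754, -0.0234, 0.3575]
eef_rot: [-0.016, 0.943, -0.06, 0.328]
force: [-3.7, -2.7, -2.9]
gripper_width: -0.0002
t 16.0 z [ 0.6197 -0.0086 -0.7848] pitchdown 51.698274878083616 y [-0.1017 -0.9924 -0.0694]
tcp [ 0.4754 -0.0234  0.3575] tip [ 0.5826 -0.0249  0.2217] tip in cycler mm [-61.448   12.7666 221.7152] force [-3.6571 -2.7369 -2.8932]
[-0.3373  0.3655  2.0527  1.1895  0.2138  0.2443]
time_s: 16.33
tool_pos: [0.5021, -0.0203, 0.3796]
eef_rot: [-0.025, 0.961, -0.057, 0.269]
force: [-6.8, -0.7, 0.3]
gripper_width: 0.0002
t 16.3333 z [ 0.5191  0.0163 -0.8545] pitchdown 58.70828840282841 y [-0.0971 -0.9922 -0.078 ]
tcp [ 0.5021 -0.0203  0.3796] tip [ 0.5919 -0.0175  0.2317] tip in cycler mm [-52.6741  20.7804 231.7192] force [-6.8154 -0.7126  0.277 ]
[-0.3068  0.3497  1.9303  0.4821  0.3809  0.9773]
```

View pics/scene10.png

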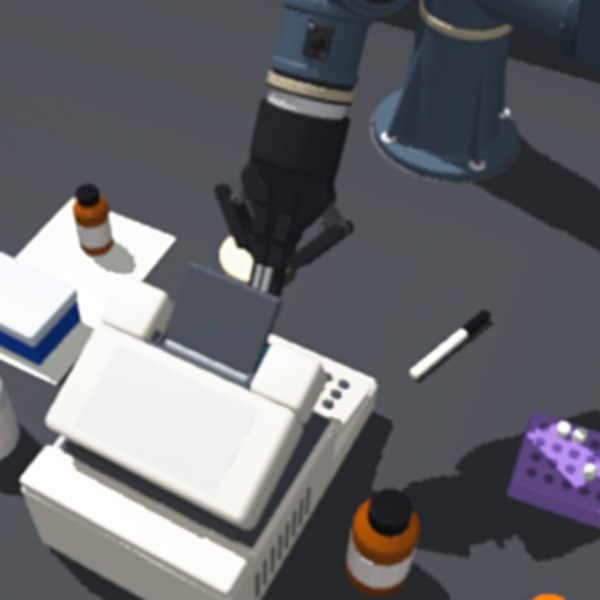

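Still behind the paddle, but the finger has drifted about 20 mm to +y. I'll correct for that on the way.

```bash
python3 -m crank '0.01 -0.003 0.012 0 2 -1.5 -1;0.01 -0.003 0.012 0 2 -1.5 -1;0.012 -0.003 0.011 0 2 -1.5 -1;0.012 -0.003 0.01 0 2 -1 -1' ; python3 st.py;python3 -m crank '0.014 -0.003 0.01 0 2 -1 -1;0.014 -0.003 0.01 0 2 0 -1;0.014 -0.002 0.01 0 2 0 -1;0.014 -0.002 0.01 0 2 0 -1' ; python3 st.py; python3 - <<'E'
from h import *
p,d=imaging.grab_frame("scene"); cv2.imwrite("pics/scene11.png",cv2.resize(p[80:380,180:480],None,fx=2,fy=2))
E
```

```text
time_s: 16.72
tool_pos: [0.5382, -0.0277, 0.4177]
eef_rot: [-0.017, 0.979, -0.104, 0.174]
force: [-1.2, 1.8, -2.5]
gripper_width: 0.0002
t 16.7167 z [ 0.3435 -0.002  -0.9391] pitchdown 69.9089131532615 y [-0.1977 -0.9777 -0.0702]
tcp [ 0.5382 -0.0277  0.4177] tip [ 0.5976 -0.0281  0.2553] tip in cycler mm [-46.2578  10.6418 255.2548] force [-1.1997  1.7866 -2.5306]
[-0.2808  0.3481  1.7419  0.1422  0.7182  1.4103]
time_s: 17.05
tool_pos: [0.5864, -0.0334, 0.4498]
eef_rot: [-0.018, 0.991, -0.11, 0.076]
force: [-3.5, -0.3, -2.3]
gripper_width: 0.0003
t 17.05 z [ 0.1538  0.02   -0.9879] pitchdown 81.07671634903265 y [-0.2144 -0.9753 -0.0532]
tcp [ 0.5864 -0.0334  0.4498] tip [ 0.613  -0.0299  0.2789] tip in cycler mm [-30.7523   9.8999 278.9305] force [-3.4569 -0.2563 -2.2915]
[-0.2596  0.4025  1.5245  0.0671  1.0712  1.5036]
```

View pics/scene11.png

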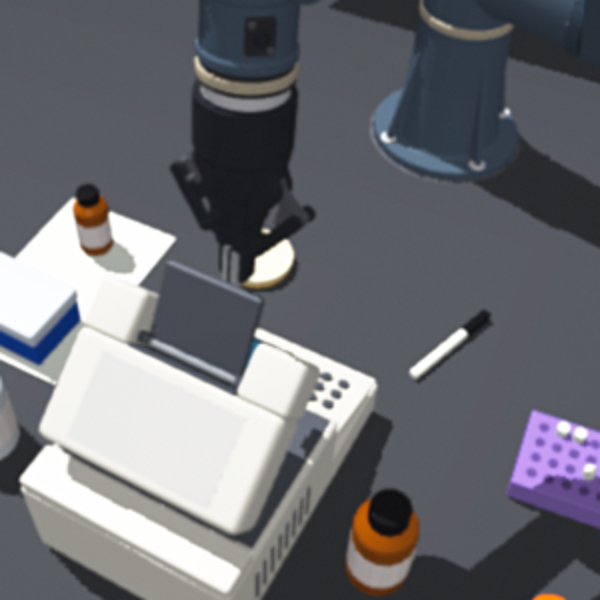

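```bash
python3 - <<'E'
from plan import *
for t in (.5,.6,.7,.8,.9,1,1.1,1.2): print(t,edge(t,.4),edge(t,.4)+[39*np.cos(t+.4),-39*np.sin(t+.4)])
E
```

```text
0.5 [-37.9638 269.6156] [-13.721  239.0658]
0.6 [-23.8104 283.2156] [ -2.7386 250.3982]
0.7 [ -8.37   295.3347] [  9.3202 260.5776]
0.8 [  8.2031 305.8518] [ 22.3351 269.5023]
0.9 [ 25.7434 314.6619] [ 36.1759 277.0831]
1 [ 44.0756 321.6767] [ 50.7044 283.2442]
1.1 [ 63.0166 326.8264] [ 65.7753 287.9241]
1.2 [ 82.377  330.0594] [ 81.2382 291.0761]
```

The finger overlaps the paddle edge by only about 8 mm in height. I'll lower it a little and push forward level.

```bash
python3 -m crank '0.003 0 -0.008 0 -1 1 -1;0.006 0 -0.006 0 0 1 -1;0.01 0 -0.003 0 0 1 -1;0 0 0 0 0 0 -1' ; python3 st.py; python3 - <<'E'
from h import *
p,d=imaging.grab_frame("scene"); cv2.imwrite("pics/scene12.png",cv2.resize(p[80:380,180:480],None,fx=2,fy=2))
E
```

```text
time_s: 17.43
tool_pos: [0.6002, -0.0304, 0.4321]
eef_rot: [-0.031, 0.994, -0.077, 0.069]
force: [-0.5, -0.6, -0.8]
gripper_width: 0.0002
t 17.4333 z [ 0.1427  0.0501 -0.9885] pitchdown 81.30126661521541 y [-0.1486 -0.9863 -0.0715]
tcp [ 0.6002 -0.0304  0.4321] tip [ 0.6249 -0.0217  0.261 ] tip in cycler mm [-19.4864  18.9365 261.04  ] force [-0.5248 -0.6152 -0.7588]
[-0.254   0.4428  1.509   0.0966  1.0655  1.4296]
```

View pics/scene12.png

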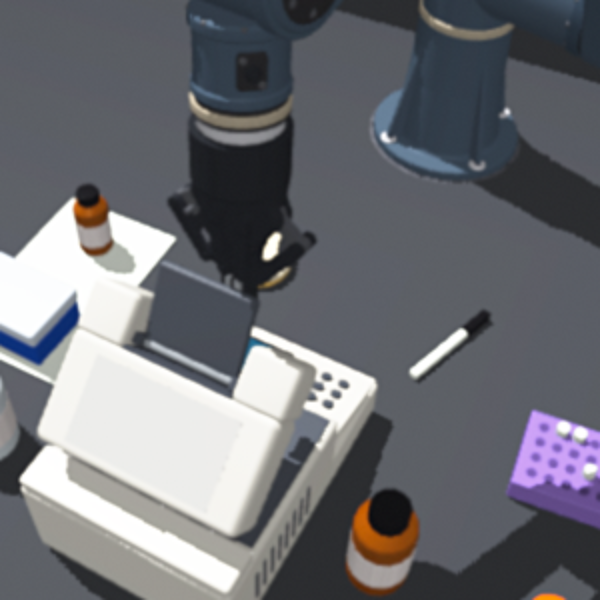

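The finger is now well behind the paddle, so I'll push on.

```bash
python3 -m crank '0.012 0 0.006 -1 0.5 0 -1;0.014 0 0.006 -1 0.5 0 -1;0.014 0 0.006 -1 0.5 0 -1;0.014 0 0.006 0 0.5 0 -1' ; python3 st.py; python3 -m crank '0.014 0 0.005 0 0.5 0 -1;0.014 0 0.004 0 0.5 0 -1;0.014 0 0.003 0 0.5 0 -1' ; python3 st.py; python3 - <<'E'
from h import *
p,d=imaging.grab_frame("scene"); cv2.imwrite("pics/scene13.png",cv2.resize(p[80:380,180:480],None,fx=2,fy=2))
E
```

```text
time_s: 17.82
tool_pos: [0.6444, -0.0271, 0.4523]
eef_rot: [-0.009, 0.997, -0.074, 0.036]
force: [-4.4, -2.9, -0.6]
gripper_width: -0.0001
t 17.8167 z [ 0.0729  0.0126 -0.9973] pitchdown 85.75768141521306 y [-0.1468 -0.9889 -0.0232]
tcp [ 0.6444 -0.0271  0.4523] tip [ 0.657  -0.0249  0.2798] tip in cycler mm [ 12.7713  18.0613 279.7869] force [-4.3729 -2.8856 -0.6169]
[-0.2204  0.4966  1.3484  0.03    1.2283  1.4894]
time_s: 18.07
tool_pos: [0.6836, -0.0279, 0.4645]
eef_rot: [-0.009, 0.997, -0.072, 0.016]
force: [-4.5, -2.3, 2.1]
gripper_width: 0.0001
t 18.0667 z [ 0.0328  0.0147 -0.9994] pitchdown 87.94317806338047 y [-0.1437 -0.9894 -0.0192]
tcp [ 0.6836 -0.0279  0.4645] tip [ 0.6893 -0.0254  0.2916] tip in cycler mm [ 44.9821  19.9124 291.5898] force [-4.4566 -2.2612  2.0988]
[-0.2076  0.5524  1.2112  0.0216  1.349   1.5033]
```

View pics/scene13.png

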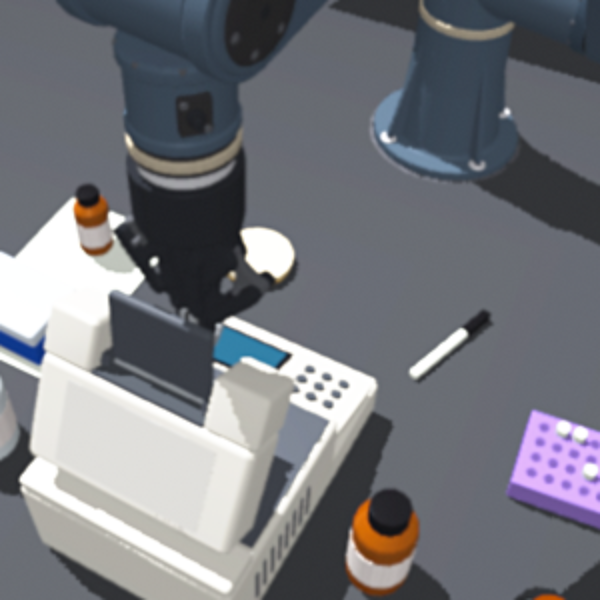

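The lid is close to fully up, at about 1.05 rad. I'll push it to the stop.

```bash
python3 -m crank '0.012 0 0.002 0 0 0 -1;0.01 0 0.001 0 0 0 -1' ; python3 -m crank '0.006 0 0 0 0 0 -1;0.003 0 0 0 0 0 -1'; python3 st.py; python3 - <<'E'
from h import *
p,d=imaging.grab_frame("scene"); cv2.imwrite("pics/scene14.png",cv2.resize(p[80:380,180:480],None,fx=2,fy=2))
E
```

```text
time_s: 18.28
tool_pos: [0.7062, -0.0284, 0.4678]
eef_rot: [-0.01, 0.997, -0.071, 0.016]
force: [-2.3, -1.5, 1.9]
gripper_width: 0.0
time_s: 18.45
tool_pos: [0.713, -0.0288, 0.4682]
eef_rot: [-0.011, 0.997, -0.07, 0.011]
force: [-8.5, -1.2, 5.1]
gripper_width: -0.0003
t 18.45 z [ 0.023   0.0197 -0.9995] pitchdown 88.26274098632027 y [-0.1404 -0.9898 -0.0228]
tcp [ 0.713  -0.0288  0.4682] tip [ 0.717  -0.0254  0.2953] tip in cycler mm [ 72.6261  21.825  295.2694] force [-8.5009 -1.2061  5.0673]
[-0.2008  0.5974  1.1168  0.0242  1.4088  1.5075]
```

View pics/scene14.png

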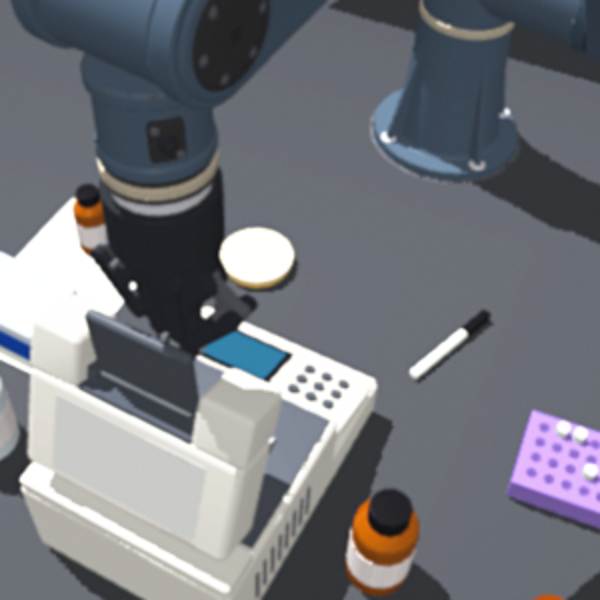

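The force has risen to 8.5 N at the position predicted for 1.2 rad, so the lid is at its stop. Retreating.

```bash
python3 -m crank '-0.01 0 0 0 0 0 -1;-0.02 0 0 0 0 0 -1;-0.03 0 0 0 0 0 -1;-0.03 0 0.01 0 0 0 -1;-0.03 0 0.02 0 0 0 -1' ; python3 -m crank '-0.03 0 0.02 0 0 0 -1;-0.03 0.02 0.02 0 0 0 -1;-0.02 0.03 0.02 0 0 0 -1;0 0.03 0 0 0 0 -1;0 0.03 0 0 0 0 -1'; python3 -m crank '0 0.03 0 0 0 0 -1;0 0.03 0 0 0 0 -1;0 0.03 0 0 0 0 -1;0 0 0 0 0 0 -1;0 0 0 0 0 0 -1'; python3 - <<'E'
from h import *
p,d=imaging.grab_frame("scene"); cv2.imwrite("pics/scene15.png",p)
p,d=imaging.grab_frame("top"); cv2.imwrite("pics/top15.png",p);np.save('pics/top15.npy',d)
E
```

```text
time_s: 18.92
tool_pos: [0.5904, -0.0279, 0.4908]
eef_rot: [-0.017, 0.997, -0.068, 0.01]
force: [0.3, -0.6, 1.2]
gripper_width: 0.0002
time_s: 19.33
tool_pos: [0.5001, 0.0816, 0.5549]
eef_rot: [-0.022, 0.997, -0.072, 0.015]
force: [-0.4, 0.2, 0.4]
gripper_width: 0.0001
time_s: 19.75
tool_pos: [0.4948, 0.1814, 0.5572]
eef_rot: [-0.03, 0.997, -0.067, 0.021]
force: [0.1, 0.3, 0.7]
gripper_width: -0.0
```

View pics/scene15.png

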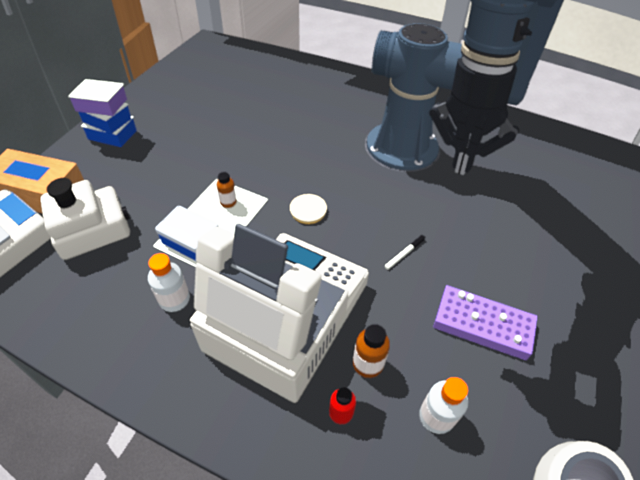

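View pics/top15.png

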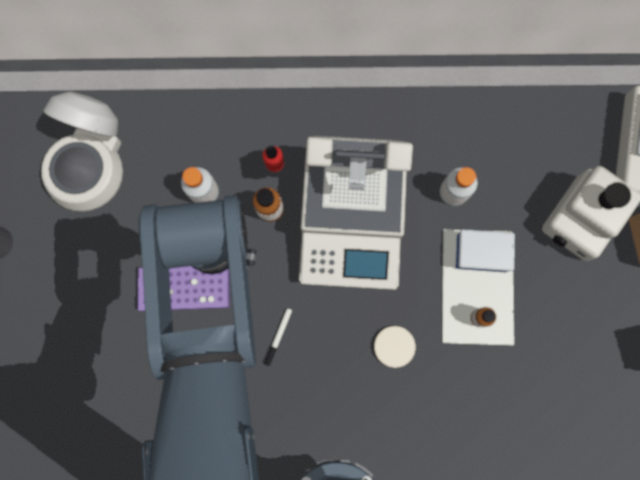

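The lid stands open, the paddle is back, and the bottle is on the mat at top-view (486,317). The dish, marker, rack and flasks sit where they were. I'll check the lid angle, the paddle and the bottle numerically.

```bash
python3 - <<'E'
from h import *
p,d=imaging.grab_frame("scene");X=cloud('scene',d)
o=np.array([.643,-.042,0]);a=-np.deg2rad(4.1);C=np.array([[np.cos(a),-np.sin(a),0],[np.sin(a),np.cos(a),0],[0,0,1]])
def plane(P):
    c=np.median(P,0);P=P[np.linalg.norm(P-c,axis=1)<.1];c=P.mean(0);n=np.linalg.svd(P-c,full_matrices=False)[2][2];n=C.T@n;return n*np.sign(n[0]+1e-9),C.T@(c-o)
lid=X[295:335,215:280].reshape(-1,3);lid=lid[np.isfinite(lid).all(1)]
n,c=plane(lid);print('lid top normal',n,c,'angle',np.arctan2(n[0],n[2]))
pd=X[240:272,242:276].reshape(-1,3);pd=pd[np.isfinite(pd).all(1)]
n,c=plane(pd);print('paddle normal',n,c,'angle',np.arctan2(n[0],n[2]))
t,dt=imaging.grab_frame("top");T=cloud('top',dt);h=cv2.cvtColor(t,cv2.COLOR_BGR2HSV)
for m,b in(('cap',T[310:324,480:496]),):
    b=b.reshape(-1,3);b=b[b[:,2]>.08];print('bottle cap',np.median(b,0),b[:,2].max())
b0=cv2.imread('pics/top0.png');
for nm,(y0,y1,x0,x1) in dict(dish=(325,370,370,420),marker=(300,370,260,300),flb=(160,215,435,485),tip=(225,275,440,520)).items():
    print(nm,np.abs(t[y0:y1,x0:x1].astype(int)-b0[y0:y1,x0:x1]).mean())
print(arm.get_state()['force'])
E
```

```text
lid top normal [0.9574 0.0048 0.2887] [0.1283 0.0071 0.2047] angle 1.2779031892372321
paddle normal [ 0.9363 -0.0117  0.351 ] [0.0735 0.0021 0.2931] angle 1.2121740355615758
bottle cap [ 0.4131 -0.326   0.0943] 0.10193685060911878
dish 2.3705185185185185
marker 1.951547619047619
flb 2.0406060606060605
tip 2.4909166666666667
[ 0.1971 -0.0765  0.3699]
```

```bash
python3 -c "
from bench import arm
print(arm.job_done())"
```

```text
the job is handed in; nothing more can be done
None
```

The job is done and handed in; the interface reports no verdict. I set the small amber bottle upright on the free half of the mat. I then lifted the paddle with the shut fingers and swung the lid up to its stop.

**Last checks:**
- **Lid:** its angle measured about 1.21 to 1.28 rad from the depth images, against a stop of 1.2. The higher figure comes from a slightly biased fit to the lid's top. It stayed open after I withdrew the arm.
- **Paddle:** it lies parallel to the lid within measurement error, so it has sprung back to rest.
- **Bottle:** it stands at about (0.413, -0.326) m, with the cap top at about 95 mm, as expected on the mat.
- **Other items:** the dish, marker, right-hand flask and tip box showed no change between the first and last pictures. The rack and left-hand flask I checked by eye only, as the arm hid part of the rack from the top camera.
- **Robot:** it is clear of everything, and the force reading is near zero.

The job took about 20 s of the 54 s allowed. The finger drifted sideways along the paddle during the lift, and at one point its overlap with the edge was down to about 8 mm. I corrected both on the way, and the finger never came off the paddle.

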